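# Empty the specimen box over the tipping stop

### The arm

A 7-joint arm with a two-finger parallel gripper is mounted at the origin on the work surface. World frame = base frame: x ahead of the robot, y to its left, z up, the work surface at z = 0. Lengths are in m, angles in rad, forces in N, time in s.
With the tool pointing down it reaches from about 0.35 to 0.9 m from the base axis. Payload 8.1 kg.
Tool frame: the origin (TCP) lies midway between the tips of the shut fingers; the grasp point (between the pads) lies 19 mm behind it; y points along the fingers, z is the direction in which the jaws open and shut, and the axes are right-handed (so a half turn about y gives the same grasp; the last joint's range is limited). The gripper opens to 92 mm and grips with 3 to 60 N. Pads are 19 mm wide; open, the fingers measure 130 mm over their backs; the gripper's body (75 mm by 190 mm) begins 47 mm behind the grasp point.
Start: joints at [1.057, 0.434, 0.025, 1.573, -0.012, 1.134, -0.075], TCP at [0.25, -0.573, 0.227] pointing down, gripper open.
Joint ranges: [-2.62, 2.62], [-0.44, 2.09], [-1.27, 1.32], [0.08, 2.57], [-1.32, 4.46], [0.12, 2], [-2.74, 2.74]. Speed limits (rad/s): [2.22, 2.22, 3.01, 3.01, 3.14, 3.14, 3.14].

### API

Orientations are given as a 3x3 rotation matrix whose columns are the frame's x, y, z axes.
In Python, from station import env, snapshot, get_calibration, models gives the robot as it stands.
- The arm moves only by the tool move_arm, never from a script. Its argument "moves" is a list of rows, each an object with "dr": the turn, a rotation vector about the tool's x, y, z in rad, a list of three; "linear": the shift along the tool's x, y, z in mm, a list of three; "gripper": the opening in per cent of the stroke, from 0 (shut) to 100 (fully open). In form: [{"dr": [wx, wy, wz], "linear": [x, y, z], "gripper": gripper}, ...]. A call has 1 to 5 rows; each row shifts and turns the pose as measured when the row begins, along the tool's axes as they then stand; what a row does not reach is not made up. A row lasts 1/8 s, in which the tool goes at most 62.5 mm and 10.7 degrees, less where a joint would pass 70% of its speed; a pose out of reach is approached as far as the arm can. A call with a gripper value outside its range is refused whole. The fingers move at their own pace and stop on an object; "force" is the grip in N (left out, the last holds). Time passes only in rows, so rows that do not move let the fingers close. It gives the time, the measured TCP pose, the force and the opening at its end, in the units of the state.
- env.state(): the state, without advancing time (a new reading comes with each control period).
- snapshot(name): name is "scene" or "top" or "wrist"; returns the picture (400x640x3 uint8, red, green, blue); there is no depth.
- get_calibration(name): a dict with "vertical_fov" (degrees; the focal length in pixels is half the picture's height over the tangent of half this angle, whatever the lens; pixels are square), "cx", "cy" (the principal point, pixels), "k1" (the pictures are not rectified: a ray, as slopes to the right and down, at radius r is drawn at 1 + k1 r^2 times it, then the intrinsics apply), "world_from_camera" (4x4, takes a point from camera to world coordinates). Camera axes: x right, y up, looking along -z (the intrinsics and any distortion apply to the point x, -y, -z); pixel columns grow to the right and rows downward; lengths in m; the calibration is good to about 2 mm. A picture is of the moment at which its call begins: read the wrist's pose just before it. get_calibration takes no time and is no camera call; for the wrist camera it gives the pose at the moment of the call.
- env.hand_in(): hands the job in, once; it reports no verdict.
Trained networks look in the newest picture that a camera, given by its name, has taken for a name from the list of things; names that differ only in an ending like _2 or _b are one class to them, and where a whole thing is asked for, a point or a joint stands for the part that bears it (a point fixed in the world has none). Each returns a list of dicts, best first, with "score" (0 to 1); they miss things now and then, are a little off and sometimes report something else, mostly with a low value. They report only what shows in the picture. A call takes as long as a camera call. They do not tell look-alikes from the thing itself.
- models.find_in(camera, label): "box" ([left, top, right, bottom] in pixels, round what is visible of it).
The state is a dict: "t": time; "qpos": joint angles; "qd": joint speeds; "joint_efforts": joint torques, N m; "position": TCP position; "tcp_rot": TCP orientation; "contact_force": force on the tool from outside, world axes, zero at the start; "moment": the same for the moment, N m; "gripper_width": opening from 0.0 (shut) to 1.0 (fully open).
Only numpy, scipy, OpenCV 4.12 (cv2) and the standard library are available. Lean on these libraries where they do the work, as an engineer would, in place of code of your own. Each camera call takes 0.05 s, during which the arm holds its last target.

### The job

Slide the blue specimen box along its deck until it sits squarely against the yellow stop. Then tip it over the stop, without lifting it clear, so that it lies on its side on the sloping yellow ledge and all three metal rods roll out into the white tray. Leave the box lying there, and do not disturb the crucible, jar and weight standing near.

Things in the scene. Friction and masses are not known exactly. Their poses are not given: they have to be found in the camera images.
- station: Fixed emptying station. Origin on the bench (z = 0) under the middle of the yellow stop's edge; x points the way the box is tipped (deck to tray), y along the stop, z up. Aluminium deck 160 mm wide, top 45 mm above the bench, from x = -190 mm to the stop's upright face at x = 0; then the stop, a sloping yellow ledge and a white tray.
- stop_edge (a point): Middle of the stop's upper edge, about which the box tips (axes as the station's): x = 0, 13 mm above the deck, 58 mm above the bench. From this edge the yellow ledge slopes down 18 degrees away from the deck to station x = 46 mm, z = 44 mm.
- tray_floor (a point): Middle of the white tray's black rubber floor, 14 mm above the bench, at station x = 135 mm. Inside, the open tray spans station x = 50 to 220 mm, y = -85 to 85 mm; outer wall tops at 52 mm above the bench.
- box: Loose open blue box, 80 (its x) by 90 (y) by 65 mm high, walls 4 mm, 0.15 to 0.23 kg empty. Origin at centre of underside, z up out of the mouth; its +x face goes against the stop. Starts upright on the deck, about 10 to 35 mm short of the stop, a little askew. Friction 0.5 to 0.7: pushed at its handle it slides. Tipped fully onto the ledge it has turned 108 degrees and stays put.
- box_handle (a point): Middle of the box's handle: a round steel bar 10 mm thick, 82 mm long, parallel to the box's y, its centre 42 mm behind the -x face and 45 mm above the underside (box x = -82, z = 45 mm), on two 8 mm brackets 37 mm either side of the middle. A finger fits between bar and box. Pinched by two fingers, the bar can turn in the grip while the box tips.
- box_toe (a point): Middle of the lower edge of the box's +x face: x = 40, z = 0 mm in the box.
- box_heel (a point): Point on the box's +x face 13 mm above its underside: lies on the stop's edge when the box is home, and remains there while it tips.
- rod1: Loose metal specimen rod, 20 mm diameter, 60 mm long, about 55 g; origin at its centre, its y along its length. Starts lying in the box, parallel to the stop.
- rod2: Second specimen rod, the same but brass coloured.
- rod3: Third specimen rod, like the first.
- crucible: Bystander: white ceramic crucible, open cup 52 mm wide, 55 mm high; origin at centre of underside.
- jar: Bystander: amber jar with black cap, 54 mm wide, 75 mm high; origin at centre of underside.
- weight: Bystander: steel balance weight with a knob, 48 mm wide, 68 mm high; origin at centre of underside.
Not all that is in view belongs to the job. Leave any green look-alike of the rod3 alone.

How it is judged:
On the way, in this order (a step that is already met when the one before it is completed fails the run):
1. The box stands flat on the deck, squarely home against the stop (x of box_toe in the frame of station above -0.004 m and angle between box's own z axis and vertical below 0.1 rad and angle between the x axis of box and the x axis of station, either way round below 0.08 rad), for 0.2 s.
2. The box has been tipped over the stop and lies on its side on the ledge (angle between box's own z axis and vertical between 1.72 and 2.05 rad and x of box_heel in the frame of station between -0.02 and 0.025 m and z of box_heel in the frame of station between 0.043 and 0.075 m), for 0.2 s.
At the end, for the whole second after the job is handed in: The box lies still on its side on the sloping ledge (its z axis 99 to 117 degrees from upright; the heel of its face within about 20 mm of the stop's edge), and all three rods are down in the tray (all of step 2 and linear speed of box below 0.02 m/s and x of rod1 in the frame of station between 0.046 and 0.226 m and y of rod1 in the frame of station between -0.09 and 0.09 m and z of rod1 in the frame of station between 0.01 and 0.05 m and x of rod2 in the frame of station between 0.046 and 0.226 m and y of rod2 in the frame of station between -0.09 and 0.09 m and z of rod2 in the frame of station between 0.01 and 0.05 m and x of rod3 in the frame of station between 0.046 and 0.226 m and y of rod3 in the frame of station between -0.09 and 0.09 m and z of rod3 in the frame of station between 0.01 and 0.05 m); the robot touches nothing.
It fails at once if The box is lifted clear of the stop (its heel more than 25 mm above the stop's edge) (z of box_heel in the frame of station above 0.083 m).
It fails at once if The crucible is shifted by more than 25 mm or knocked over (distance of crucible from where it was at the start of the episode above 0.025 m or angle between crucible's own z axis and vertical above 0.5 rad).
It fails at once if The jar is shifted by more than 25 mm or knocked over (distance of jar from where it was at the start of the episode above 0.025 m or angle between jar's own z axis and vertical above 0.5 rad).
It fails at once if The weight is shifted by more than 25 mm or knocked over (distance of weight from where it was at the start of the episode above 0.025 m or angle between weight's own z axis and vertical above 0.5 rad).
It also fails if it takes over 45 s, if anything falls off the work surface, if the arm or the gripper's body presses on something with over 40 N, if the wrist force passes 120 N, or if a joint passes its speed limit or range.

## Working session

There is one attempt and no reset: what is moved stays moved. The work goes in short steps, Python scripts to look and compute and a tool call to move; the robot and the scene stay as the last step left them, time stands still between calls to the robot, and variables do not carry over. Pictures are saved under pics/ and viewed, and the job is handed in when it is done.

Besides the shell and the picture viewer there is one more tool, called after "Request:" as a command line: name --argument value ..., lists and objects as JSON in quotes. move_arm: Moves the arm, as the interface text tells. Its arguments: {"type":"object","properties":{"moves":{"type":"array"},"force":{"type":"number"}},"required":["moves"]}

```bash
mkdir -p pics; ls; cat > h.py <<'E'
import numpy as np, cv2, json
from station import env, snapshot, get_calibration, models
def save(name,fn):
    im=snapshot(name); cv2.imwrite('pics/'+fn,im[:,:,::-1]); return im
E
python3 - <<'E'
from h import *
np.set_printoptions(precision=4,suppress=True)
s=env.state()
print(s)
for c in ['scene','top','wrist']:
    print(c,get_calibration(c))
    save(c,c+'0.png')
    for l in ['box','box_handle','crucible','jar','weight','rod1','station']:
        print(c,l,models.find_in(c,l)[:3]) if not(c=='wrist') else 0
print(env.state()['t'])
E
```

```text
pics
{'t': 0.0, 'qpos': array([ 1.0574,  0.4352,  0.025 ,  1.5741, -0.0116,  1.134 , -0.0751]), 'qd': array([-0.0011,  0.0001, -0.0012,  0.0004, -0.0001, -0.0013,  0.0004]), 'joint_efforts': array([ -0.0002, -66.7854,   0.9848, -31.4469,  -0.0606,   0.0428,
         0.0002]), 'position': array([ 0.2493, -0.5726,  0.2259]), 'tcp_rot': array([[-0.9168, -0.0007,  0.3993],
       [-0.3993,  0.0014, -0.9168],
       [ 0.0001, -1.    , -0.0016]]), 'contact_force': array([ 0.1832, -0.4205,  0.1103]), 'moment': array([-0.0428, -0.0561, -0.0379]), 'gripper_width': 1.0020540465701995}
scene {'vertical_fov': 49.18045838926009, 'cx': 316.68653348320044, 'cy': 204.24629342234005, 'k1': -0.07759264725358091, 'world_from_camera': array([[-0.8294, -0.2942,  0.4748,  0.9528],
       [ 0.5581, -0.4728,  0.6819,  0.5313],
       [ 0.0238,  0.8306,  0.5563,  0.5316],
       [ 0.    ,  0.    ,  0.    ,  1.    ]])}
scene box [{'box': [277.5, 168.0, 355.2, 226.8], 'score': 0.84}]
scene box_handle [{'box': [280.4, 167.2, 356.2, 226.6], 'score': 0.68}, {'box': [160.5, 172.1, 388.9, 321.8], 'score': 0.42}, {'
[... 1286 characters left out ...]
 248.6], 'score': 0.76}, {'box': [430.1, 153.3, 458.4, 182.3], 'score': 0.53}, {'box': [355.0, 206.6, 386.5, 221.1], 'score': 0.38}]
top rod1 [{'box': [354.4, 208.0, 388.8, 221.1], 'score': 0.82}, {'box': [282.8, 251.6, 307.5, 272.0], 'score': 0.8}, {'box': [351.1, 183.3, 378.9, 199.6], 'score': 0.68}]
top station [{'box': [355.0, 184.2, 380.6, 199.6], 'score': 0.2}]
wrist {'vertical_fov': 63.34426990065425, 'cx': 324.89784446496355, 'cy': 202.66011829948076, 'k1': -0.013553952069168719, 'world_from_camera': array([[ 0.3989,  0.8874,  0.2309,  0.3108],
       [-0.917 ,  0.386 ,  0.1008, -0.5473],
       [ 0.0003, -0.252 ,  0.9677,  0.384 ],
       [ 0.    ,  0.    ,  0.    ,  1.    ]])}
0.85
```

View pictures.

View pics/top0.png

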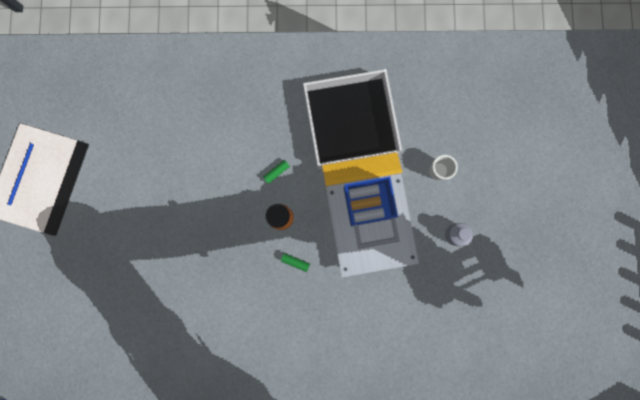

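View pics/scene0.png

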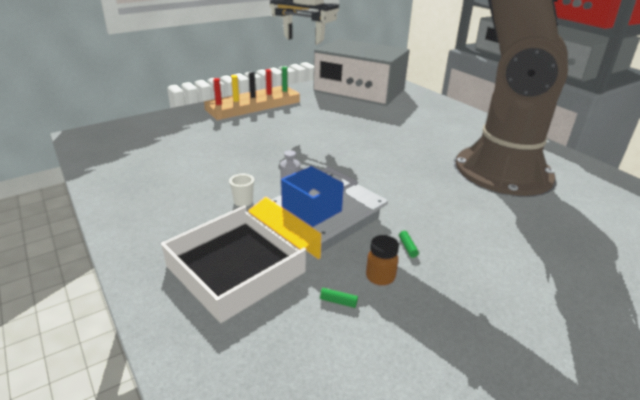

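```bash
python3 - <<'E'
import cv2
im=cv2.imread('pics/top0.png')
c=im[60:290,290:430]
cv2.imwrite('pics/topc.png',cv2.resize(c,None,fx=2.6,fy=2.6,interpolation=cv2.INTER_CUBIC)[:598])
c=im[170:290,300:420]
cv2.imwrite('pics/topd.png',cv2.resize(c,None,fx=5,fy=5,interpolation=cv2.INTER_CUBIC))
im=cv2.imread('pics/scene0.png')
cv2.imwrite('pics/scenec.png',cv2.resize(im[140:330,150:400],None,fx=3,fy=3,interpolation=cv2.INTER_CUBIC))
E
```

```text
(no output)
```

View pics/topd.png

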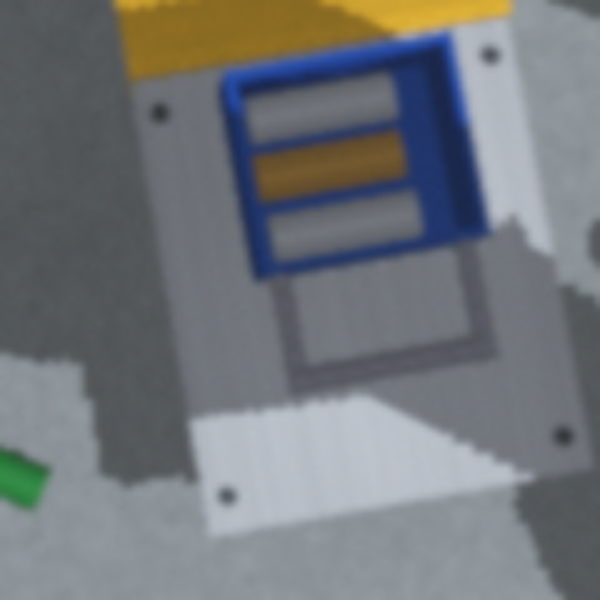

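View pics/topc.png

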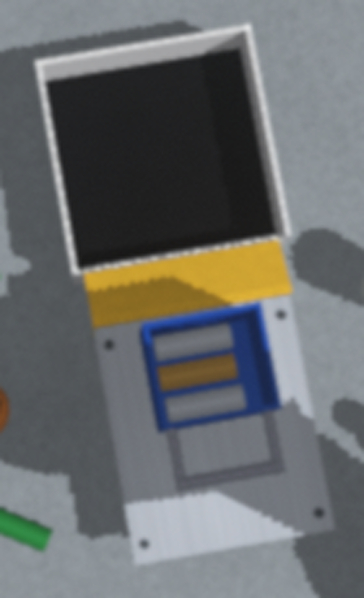

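View pics/scenec.png

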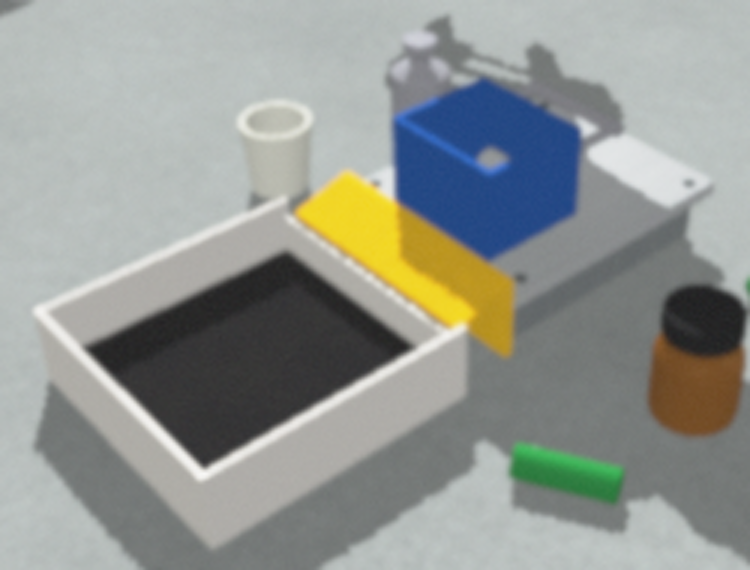

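```bash
cat >> h.py <<'E'
from scipy.optimize import least_squares
def proj(cal,P):
    P=np.atleast_2d(P); T=np.linalg.inv(cal['world_from_camera'])
    c=P@T[:3,:3].T+T[:3,3]
    u=c[:,0]/-c[:,2]; v=-c[:,1]/-c[:,2]; r2=u*u+v*v; d=1+cal['k1']*r2
    f=200/np.tan(np.radians(cal['vertical_fov']/2))
    return np.c_[cal['cx']+f*u*d, cal['cy']+f*v*d]
def pose2(p,L):
    L=np.atleast_2d(L); c,s=np.cos(p[2]),np.sin(p[2])
    return np.c_[p[0]+c*L[:,0]-s*L[:,1], p[1]+s*L[:,0]+c*L[:,1], L[:,2]]
def fit(cal,L,px,p0):
    g=lambda p:(proj(cal,pose2(p,L))-px).ravel()
    r=least_squares(g,p0); return r.x, r.fun.reshape(-1,2)
E
python3 - <<'E'
from h import *
np.set_printoptions(precision=4,suppress=True)
cal=get_calibration('top')
cr=lambda a:(np.array(a,float)+.5)/5-.5+[300,170]
L=np.array([[-190,80,45],[-190,-80,45],[0,80,58],[0,-80,58]])/1000
px=cr([[210,535],[592,467],[134,78],[512,12]])
ps,r=fit(cal,L,px,[.55,-.06,.17]); print('station',ps,r)
L=np.array([[40,45,110],[40,-45,110],[-40,-45,110],[-40,45,110],[-82,41,90],[-82,-41,90]])/1000
px=cr([[222,75],[448,35],[490,235],[260,278],[293,379],[496,345]])
pb,r=fit(cal,L,px,[.5,-.06,.17]); print('box',pb,r)
c,s=np.cos(ps[2]),np.sin(ps[2]); R=np.array([[c,-s],[s,c]])
print('box in station', R.T@(pb[:2]-ps[:2]), pb[2]-ps[2])
toe=pose2(pb,[.04,0,.045]); print('toe x',R.T@(toe[0,:2]-ps[:2]))
h=pose2(pb,[[-.082,0,.09]]);print('handle',h)
# bystanders
from functools import partial
def ray(cal,u,v,z):
    f=lambda q:(proj(cal,[[q[0],q[1],z]])[0]-[u,v])
    return least_squares(f,[.5,0]).x
for n,u,v,z in [('jar',278,216,.075),('cruc',445,167,.055),('weight',460,234,.06)]:
    q=ray(cal,u,v,z); print(n,q,'st',R.T@(q-ps[:2]))
# check in scene
im=cv2.imread('pics/scene0.png'); cs=get_calibration('scene')
pts=[(p,(0,0,255)) for p in proj(cs,pose2(ps,np.array([[-190,80,45],[-190,-80,45],[0,80,58],[0,-80,58],[46,80,44],[46,-80,44],[220,85,52],[220,-85,52]])/1000))]
pts+=[(p,(0,255,0)) for p in proj(cs,pose2(pb,L))]
im=cv2.resize(im[140:330,150:400],None,fx=3,fy=3,interpolation=cv2.INTER_CUBIC)
for p,col in pts: cv2.circle(im,tuple(int(x) for x in (p-[150,140]+.5)*3),3,col,-1)
cv2.imwrite('pics/sceneo.png',im)
E
```

```text
station [ 0.6069 -0.0523  0.1603] [[-0.1087  0.1337]
 [ 0.456   0.313 ]
 [-0.6356 -0.3296]
 [ 0.2893 -0.1433]]
box [ 0.5562 -0.06    0.1789] [[-0.1096 -0.1021]
 [ 0.3409 -0.7424]
 [ 0.3499 -0.1627]
 [ 0.2798  0.055 ]
 [-0.7207  1.0332]
 [-0.1532 -0.0922]]
box in station [-0.0512  0.0005] 0.018609759652884583
toe x [-0.0112  0.0012]
handle [[ 0.4756 -0.0746  0.09  ]]
jar [0.53   0.1226] st [-0.0479  0.1849]
cruc [ 0.6295 -0.2206] st [-0.0046 -0.1697]
weight [ 0.4908 -0.2446] st [-0.1452 -0.1712]
```

View pics/sceneo.png

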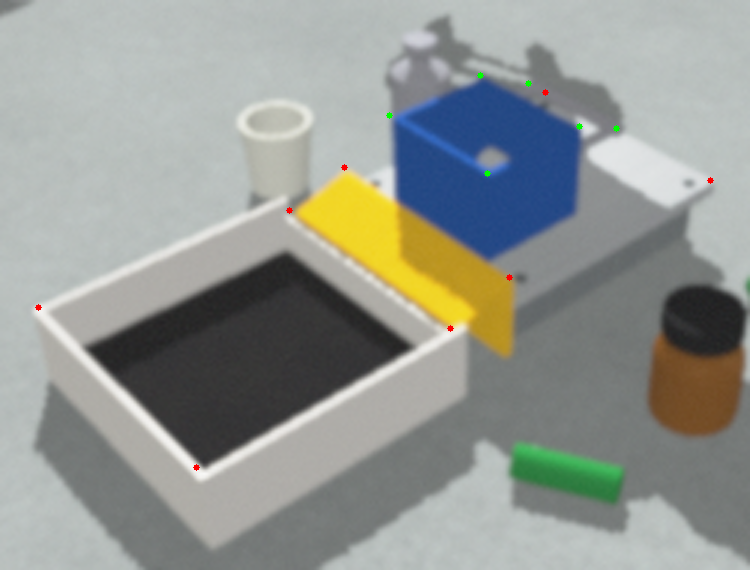

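```bash
cat >> h.py <<'E'
from scipy.spatial.transform import Rotation as Ro
def tgtR(yaw):
    c,s=np.cos(yaw),np.sin(yaw); return np.array([[s,0,c],[-c,0,s],[0,-1,0]])
def plan(goals,yaw,p=None,R=None):
    """goals: list of positions, equal turn each row"""
    st=env.state(); p=st['position'] if p is None else p; R=st['tcp_rot'] if R is None else R
    Rg=tgtR(yaw); w=Ro.from_matrix(Rg@R.T).as_rotvec(); n=len(goals)
    for k,g in enumerate(goals):
        dr=R.T@(w/n); lin=R.T@(np.array(g)-p)*1000
        print(k,'dr',np.round(dr,3).tolist(),'lin',np.round(lin,1).tolist())
        R=Ro.from_rotvec(w/n).as_matrix()@R; p=np.array(g)
E
python3 - <<'E'
from h import *
st=env.state(); p0=st['position']
h=np.array([.4756,-.0746,.19])
n=10
plan([p0+(h-p0)*(k+1)/n for k in range(n)],.1789)
E
```

```text
0 dr [-0.0, -0.134, 0.0] lin [-40.6, 3.7, -36.7]
1 dr [-0.0, -0.134, 0.0] lin [-45.2, 3.7, -30.9]
2 dr [-0.0, -0.134, 0.0] lin [-48.9, 3.7, -24.6]
3 dr [-0.0, -0.134, 0.0] lin [-51.7, 3.7, -17.9]
4 dr [-0.0, -0.134, 0.0] lin [-53.7, 3.7, -10.8]
5 dr [-0.0, -0.134, 0.0] lin [-54.6, 3.7, -3.5]
6 dr [-0.0, -0.134, 0.0] lin [-54.6, 3.7, 3.8]
7 dr [-0.0, -0.134, 0.0] lin [-53.6, 3.7, 11.0]
8 dr [-0.0, -0.134, 0.0] lin [-51.7, 3.7, 18.1]
9 dr [-0.0, -0.134, 0.0] lin [-48.8, 3.7, 24.8]
```

Request:
move_arm --moves '[{"dr": [0,-0.134,0],"linear": [-40.6,3.7,-36.7],"gripper": 30},{"dr": [0,-0.134,0],"linear": [-45,3.7,-31],"gripper": 30},{"dr": [0,-0.134,0],"linear": [-49,3.7,-24.6],"gripper": 30},{"dr": [0,-0.134,0],"linear": [-52,3.7,-18],"gripper": 30},{"dr": [0,-0.134,0],"linear": [-54,3.7,-11],"gripper": 30}]'

```text
t: 1.48
position: [0.3621, -0.3202, 0.2075]
tcp_rot: [[-0.46, 0.001, 0.888], [-0.888, -0.004, -0.46], [0.004, -1.0, 0.003]]
contact_force: [1.3, -1.0, 0.6]
gripper_width: 0.506
```

Request:
move_arm --moves '[{"dr": [0,-0.134,0],"linear": [-54.6,3.7,-3.5],"gripper": 30},{"dr": [0,-0.134,0],"linear": [-54.6,3.7,4],"gripper": 30},{"dr": [0,-0.134,0],"linear": [-53.6,3.7,11],"gripper": 30},{"dr": [0,-0.134,0],"linear": [-51.7,3.7,18],"gripper": 30},{"dr": [0,-0.134,0],"linear": [-49,3.7,25],"gripper": 30}]'

```text
t: 2.1
position: [0.4734, -0.0607, 0.1891]
tcp_rot: [[0.212, 0.005, 0.977], [-0.977, -0.007, 0.212], [0.008, -1.0, 0.004]]
contact_force: [1.7, -0.0, -0.0]
gripper_width: 0.301
```

```bash
python3 - <<'E'
from h import *
np.set_printoptions(precision=4,suppress=True)
s=env.state();print(s['t'],s['position'],s['tcp_rot'],s['gripper_width'],s['contact_force'])
plan([[.4756,-.0746,.19]],.1789)
save('wrist','w1.png'); 
cal=get_calibration('wrist'); print(proj(cal,pose2([.5562,-.06,.1789],[[-.082,.041,.09],[-.082,-.041,.09],[-.04,.045,.11],[-.04,-.045,.11]])))
E
```

```text
2.1 [ 0.4734 -0.0607  0.1891] [[ 0.2118  0.0054  0.9773]
 [-0.9773 -0.007   0.2118]
 [ 0.008  -1.      0.0038]] 0.3005710861543173 [ 1.6789 -0.002  -0.0452]
0 dr [-0.004, 0.035, 0.008] lin [14.0, -0.7, -0.7]
[[321.0153 178.1962]
 [316.6941 271.3679]
 [377.7122 180.4789]
 [367.6678 289.2701]]
```

View pics/w1.png

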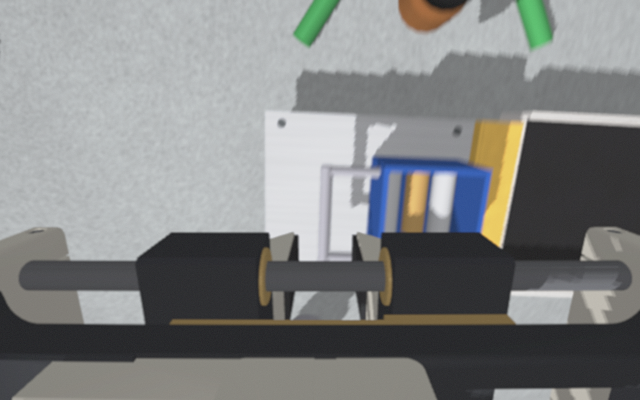

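Request:
move_arm --moves '[{"dr": [0,0,0],"linear": [0,0,0],"gripper": 30}]'

```text
t: 2.28
position: [0.4761, -0.0511, 0.1893]
tcp_rot: [[0.229, 0.008, 0.973], [-0.973, -0.002, 0.229], [0.004, -1.0, 0.007]]
contact_force: [-0.3, 0.1, -0.2]
gripper_width: 0.3
```

```bash
cat > look.py <<'E'
from h import *
import sys
np.set_printoptions(precision=4,suppress=True)
s=env.state();print(s['t'],s['position'],s['tcp_rot'],s['gripper_width'],s['contact_force'])
plan([[.4756,-.0746,.12]],.1789)
cal=get_calibration('wrist'); im=save('wrist',sys.argv[1])[:,:,::-1].copy()
pr=proj(cal,pose2([.5562,-.06,.1789],[[-.082,.041,.09],[-.082,-.041,.09],[-.04,.045,.11],[-.04,-.045,.11],[.04,.045,.11]])); print(pr)
for p in pr: cv2.circle(im,tuple(int(round(x)) for x in p),2,(0,0,255),-1)
cv2.imwrite('pics/o'+sys.argv[1],im)
E
python3 look.py w2.png
```

```text
2.275 [ 0.4761 -0.0511  0.1893] [[ 0.2288  0.008   0.9734]
 [-0.9735 -0.0019  0.2288]
 [ 0.0037 -1.      0.0073]] 0.29996588309514116 [-0.3462  0.0643 -0.1677]
0 dr [-0.007, 0.052, 0.004] lin [22.5, 69.3, -6.4]
[[320.3375 179.7924]
 [315.8017 272.7512]
 [376.914  182.3494]
 [366.6413 290.8496]
 [482.943  187.6647]]
```

View pics/ow2.png

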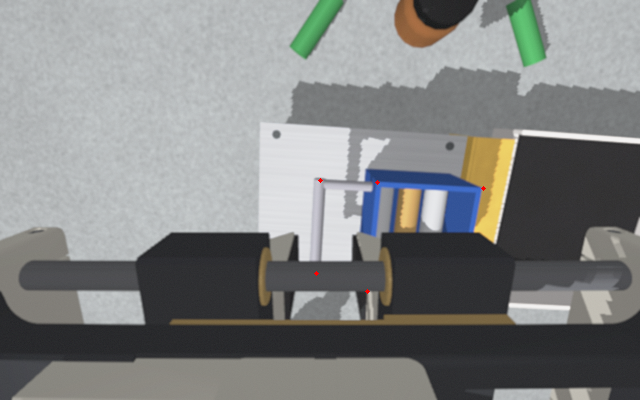

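Request:
move_arm --moves '[{"dr": [-0.003,0.026,0.002],"linear": [11,30,-3],"gripper": 30},{"dr": [-0.003,0.026,0.002],"linear": [11,30,-3],"gripper": 30},{"dr": [0,0,0],"linear": [0,0,0],"gripper": 30}]'

```text
t: 2.7
position: [0.475, -0.0788, 0.129]
tcp_rot: [[0.168, 0.003, 0.986], [-0.986, -0.001, 0.168], [0.002, -1.0, 0.003]]
contact_force: [0.4, 0.6, 0.9]
gripper_width: 0.304
```

```bash
python3 look.py w3.png
```

```text
2.7 [ 0.475  -0.0788  0.129 ] [[ 0.168   0.0029  0.9858]
 [-0.9858 -0.0012  0.168 ]
 [ 0.0017 -1.      0.0027]] 0.30393984431357873 [0.4048 0.5738 0.8862]
0 dr [-0.003, -0.01, 0.002] lin [-4.0, 9.0, 1.3]
[[327.4474 154.6564]
 [328.4866 278.2438]
 [405.5487 150.5089]
 [397.7191 299.0559]
 [552.3425 149.2272]]
```

View pics/ow3.png

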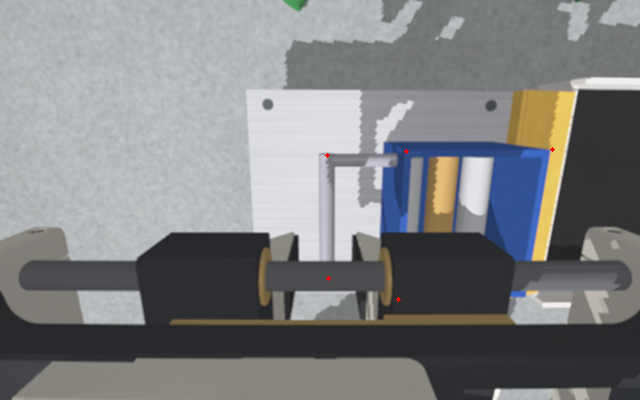

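Request:
move_arm --moves '[{"dr": [0,-0.005,0],"linear": [-2,28,1],"gripper": 30},{"dr": [0,-0.005,0],"linear": [-2,26,0],"gripper": 30},{"dr": [0,0,0],"linear": [0,1,0],"gripper": 30}]'

```text
t: 3.12
position: [0.4795, -0.0751, 0.0787]
tcp_rot: [[0.177, 0.012, 0.984], [-0.984, -0.003, 0.177], [0.005, -1.0, 0.011]]
contact_force: [-1.2, 0.8, 0.6]
gripper_width: 0.3
```

Request:
move_arm --force 15 --moves '[{"dr": [0,0,0],"linear": [0,0,0],"gripper": 0},{"dr": [0,0,0],"linear": [0,0,0],"gripper": 0},{"dr": [0,0,0],"linear": [0,0,0],"gripper": 0}]'

```text
t: 3.5
position: [0.481, -0.0756, 0.082]
tcp_rot: [[0.176, 0.016, 0.984], [-0.984, -0.004, 0.176], [0.006, -1.0, 0.015]]
contact_force: [-0.3, 0.7, -2.0]
gripper_width: 0.102
```

Request:
move_arm --moves '[{"dr": [-0.015,0,0],"linear": [0,0,-2],"gripper": 28},{"dr": [0,0,0],"linear": [0,9,-1],"gripper": 28},{"dr": [0,0,0],"linear": [0,4,0],"gripper": 28}]'

```text
t: 3.88
position: [0.4788, -0.0764, 0.0692]
tcp_rot: [[0.176, 0.002, 0.984], [-0.984, -0.007, 0.176], [0.007, -1.0, 0.001]]
contact_force: [-0.0, -0.0, -0.2]
gripper_width: 0.274
```

Request:
move_arm --force 15 --moves '[{"dr": [0,0,0],"linear": [0,0,0],"gripper": 0},{"dr": [0,0,0],"linear": [0,0,0],"gripper": 0},{"dr": [0,0,0],"linear": [0,0,0],"gripper": 0}]'

```text
t: 4.25
position: [0.4788, -0.0762, 0.0686]
tcp_rot: [[0.176, 0.001, 0.984], [-0.984, -0.006, 0.176], [0.007, -1.0, 0.0]]
contact_force: [0.5, 0.4, -0.9]
gripper_width: 0.105
```

```bash
cat > look2.py <<'E'
from h import *
import sys
np.set_printoptions(precision=4,suppress=True)
PS=np.array([.6069,-.0523,.1603])
s=env.state();c,sn=np.cos(PS[2]),np.sin(PS[2]);R=np.array([[c,-sn,0],[sn,c,0],[0,0,1]])
g=s['position']-.019*s['tcp_rot'][:,1]
print(s['t'],s['position'],'gw',s['gripper_width'],'F(st)',R.T@s['contact_force'],'grasp(st)',R.T@(g-[PS[0],PS[1],0]),'\nR(st)',(R.T@s['tcp_rot']).tolist())
n=sys.argv[1]
for cam,(x0,x1,y0,y1) in {'top':(300,420,130,290),'scene':(200,400,120,280)}.items():
    im=save(cam,cam+n+'.png')[:,:,::-1]
    cv2.imwrite('pics/c%s%s.png'%(cam,n),cv2.resize(im[y0:y1,x0:x1],None,fx=3.7,fy=3.7,interpolation=cv2.INTER_CUBIC))
E
python3 look2.py 5
```

```text
4.25 [ 0.4788 -0.0762  0.0686] gw 0.10521125156402492 F(st) [ 0.5287  0.3416 -0.942 ] grasp(st) [-0.1303 -0.003   0.0876] 
R(st) [[0.016669450244056423, 0.0004114193972412548, 0.9998609704167079], [-0.9998391965239233, -0.006605452669467623, 0.016671805224001652], [0.0066113934201916845, -0.9999780991247313, 0.00030124397495882063]]
```

View pics/ctop5.png

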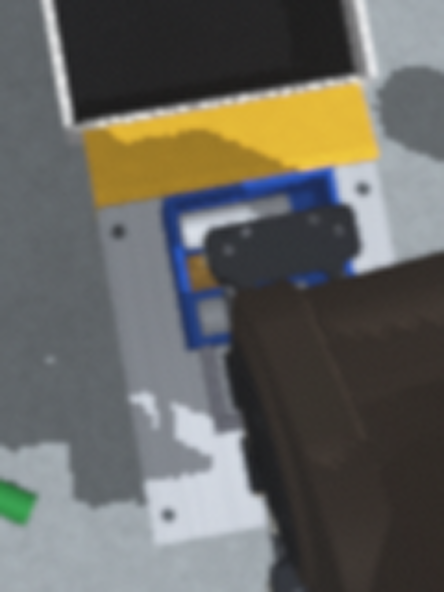

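View pics/cscene5.png

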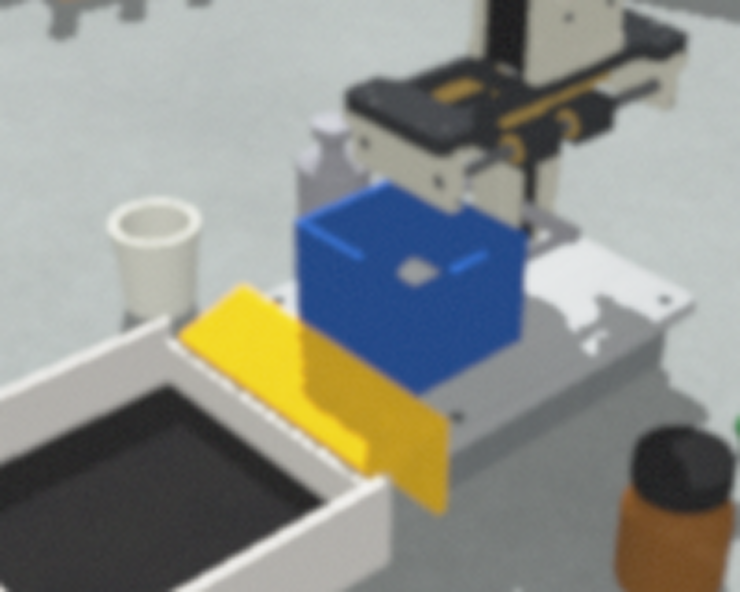

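Request:
move_arm --moves '[{"dr": [0,0.01,0],"linear": [0,0,3],"gripper": 0},{"dr": [0,0.007,0],"linear": [0,0,3],"gripper": 0},{"dr": [0,0,0],"linear": [0,0,2],"gripper": 0},{"dr": [0,0,0],"linear": [0,0,2],"gripper": 0}]'

```text
t: 4.85
position: [0.4863, -0.0749, 0.0685]
tcp_rot: [[0.158, -0.004, 0.987], [-0.987, -0.008, 0.158], [0.007, -1.0, -0.005]]
contact_force: [-11.2, -1.1, 12.5]
gripper_width: 0.102
```

```bash
python3 look2.py 6
```

```text
4.85 [ 0.4863 -0.0749  0.0685] gw 0.10193362437540075 F(st) [-11.2125   0.7395  12.5166] grasp(st) [-0.1226 -0.003   0.0875] 
R(st) [[-0.0019077346221444728, -0.004941380156893554, 0.9999859715569797], [-0.999973368254364, -0.007034883104028447, -0.0019424730974906784], [0.007044382913590967, -0.9999630459081263, -0.00492782786925376]]
```

View pics/ctop6.png

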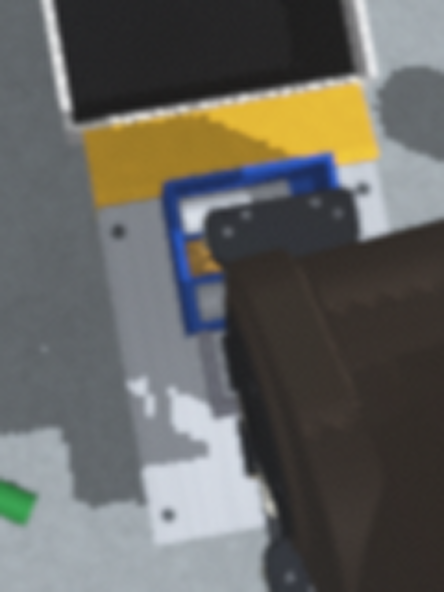

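View pics/cscene6.png

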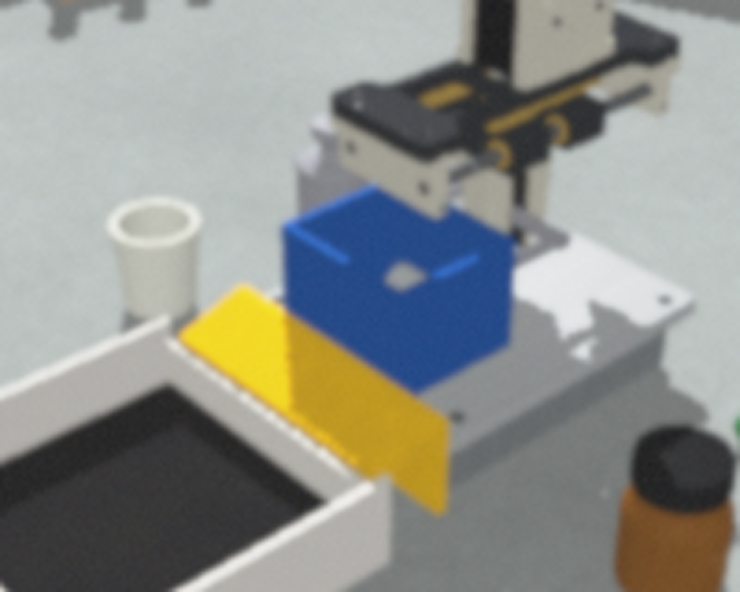

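Request:
move_arm --force 30 --moves '[{"dr": [0,0,0],"linear": [0,0,0.5],"gripper": 0},{"dr": [0,0,0],"linear": [0,0,0.5],"gripper": 0}]'

```text
t: 5.2
position: [0.4862, -0.0749, 0.0685]
tcp_rot: [[0.158, -0.006, 0.987], [-0.987, -0.008, 0.158], [0.007, -1.0, -0.007]]
contact_force: [-4.8, 0.9, 5.0]
gripper_width: 0.092
```

```bash
cat > tip.py <<'E'
from h import *
import sys
np.set_printoptions(precision=4,suppress=True)
PS=np.array([.6069,-.0523,.1603]); c,sn=np.cos(PS[2]),np.sin(PS[2]);R=np.array([[c,-sn,0],[sn,c,0],[0,0,1]])
def info():
    s=env.state(); g=s['position']-.019*s['tcp_rot'][:,1]
    G=R.T@(g-[PS[0],PS[1],0])*1000; off=np.array([0.6,0,2.5])
    B=G+off; r=B-[0,0,58]; D=np.hypot(r[0],r[2]); th=np.degrees(np.arctan2(r[2],-r[0])-np.arctan2(32,122))
    Rt=R.T@s['tcp_rot']
    print('t %.2f bar(st) %s D %.1f th %.1f F(st) %s gw %.3f'%(s['t'],np.round(B,1),D,th,np.round(R.T@s['contact_force'],1),s['gripper_width']))
    print('rot err to station-aligned (tool axes)',np.round(Ro.from_matrix(Rt.T@tgtR(0)).as_rotvec(),3))
    return B,Rt,D,th
def rows(n,step,inw,B,Rt,th):
    D=126.; p=B
    for k in range(n):
        th+=step; a=np.radians(th)+np.arctan2(32,122)
        g=np.array([-(D-inw)*np.cos(a),B[1]*0.8,58+(D-inw)*np.sin(a)])
        print(k,round(th,1),np.round(Rt.T@(g-p),1).tolist())
        p=np.array([-D*np.cos(a),B[1],58+D*np.sin(a)])
if __name__=='__main__':
    B,Rt,D,th=info(); rows(int(sys.argv[1]),float(sys.argv[2]),float(sys.argv[3]),B,Rt,th)
E
python3 tip.py 5 4.5 1.5
```

```text
t 5.20 bar(st) [-122.   -3.   90.] D 126.1 th 0.0 F(st) [-4.6  1.7  5. ] gw 0.092
rot err to station-aligned (tool axes) [ 0.007 -0.002  0.007]
0 4.5 [-0.5, -9.0, 4.4]
1 9.0 [-0.5, -8.6, 4.9]
2 13.5 [-0.5, -8.2, 5.6]
3 18.0 [-0.5, -7.8, 6.2]
4 22.5 [-0.6, -7.3, 6.8]
```

Request:
move_arm --force 30 --moves '[{"dr": [0,0,0],"linear": [0,-9,4.4],"gripper": 0},{"dr": [0,0,0],"linear": [0,-8.6,5],"gripper": 0},{"dr": [0,0,0],"linear": [0,-8.2,5.6],"gripper": 0}]'

```text
t: 5.58
position: [0.495, -0.0736, 0.0929]
tcp_rot: [[0.157, -0.02, 0.987], [-0.988, -0.01, 0.157], [0.007, -1.0, -0.021]]
contact_force: [-8.9, -1.3, 2.0]
gripper_width: 0.097
```

```bash
cat > ov.py <<'E'
from tip import *
def wire(th,slip,B,cal):
    # box pose: bar at B (station mm), rotation th about y ; corners
    a=np.radians(th); M=np.array([[np.cos(a),0,np.sin(a)],[0,1,0],[-np.sin(a),0,np.cos(a)]])
    L=np.array([[x,y,z] for x in(-40,40) for y in(-45,45) for z in(0,65)],float)-[-82,0,45]
    P=L@M.T+[B[0],0,B[2]]
    W=(P/1000)@R.T+[PS[0],PS[1],0]
    return proj(cal,W)
def run(n,th=None):
    B,Rt,D,t0=info(); th=t0 if th is None else th
    cal=get_calibration('scene'); im=save('scene','s%s.png'%n)[:,:,::-1]
    im=cv2.resize(im[110:290,190:410],None,fx=3.6,fy=3.6,interpolation=cv2.INTER_CUBIC)
    p=(wire(th,0,B,cal)-[190,110]+.5)*3.6
    E=[(i,j) for i in range(8) for j in range(i) if bin(i^j).count('1')==1]
    for i,j in E: cv2.line(im,tuple(int(v) for v in p[i]),tuple(int(v) for v in p[j]),(0,0,255) ,1,cv2.LINE_AA)
    cv2.imwrite('pics/os%s.png'%n,im)
    return B,Rt,D,t0
if __name__=='__main__':
    B,Rt,D,th=run(sys.argv[4]); rows(int(sys.argv[1]),float(sys.argv[2]),float(sys.argv[3]),B,Rt,th)
E
python3 ov.py 5 4.5 1.5 7
```

```text
t 5.58 bar(st) [-112.9   -3.1  114.4] D 126.2 th 11.8 F(st) [-9.   0.1  2. ] gw 0.097
rot err to station-aligned (tool axes) [ 0.021 -0.003  0.007]
0 16.3 [-0.6, -7.9, 6.1]
1 20.8 [-0.6, -7.5, 6.5]
2 25.3 [-0.6, -7.0, 7.1]
3 29.8 [-0.6, -6.4, 7.6]
4 34.3 [-0.6, -5.8, 8.1]
```

View pics/os7.png

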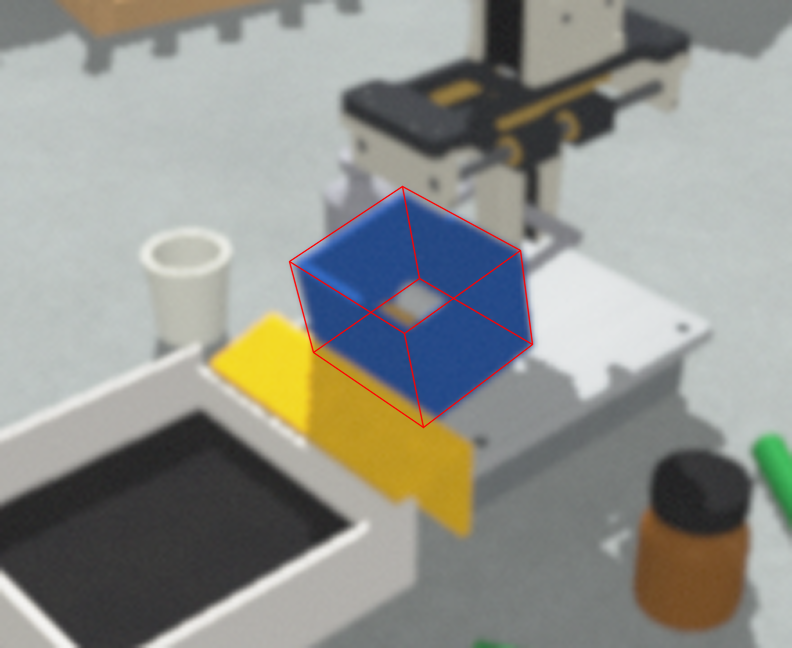

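Request:
move_arm --moves '[{"dr": [0.01,0,0],"linear": [0,-7.9,6],"gripper": 0},{"dr": [0.01,0,0],"linear": [0,-7.5,6.5],"gripper": 0},{"dr": [0.01,0,0],"linear": [0,-7,7],"gripper": 0},{"dr": [0.01,0,0],"linear": [0,-6.4,7.6],"gripper": 0}]'

```text
t: 6.12
position: [0.5135, -0.0707, 0.1212]
tcp_rot: [[0.156, 0.001, 0.988], [-0.988, -0.006, 0.156], [0.006, -1.0, -0.0]]
contact_force: [-12.2, -1.6, 6.7]
gripper_width: 0.1
```

```bash
python3 ov.py 5 4.5 1.5 8
```

```text
t 6.12 bar(st) [-94.5  -3.1 142.7] D 126.9 th 27.2 F(st) [-12.3   0.4   6.7] gw 0.100
rot err to station-aligned (tool axes) [ 0.001 -0.004  0.006]
0 31.7 [-0.6, -5.4, 8.6]
1 36.2 [-0.6, -5.4, 8.4]
2 40.7 [-0.6, -4.7, 8.8]
3 45.2 [-0.6, -4.0, 9.1]
4 49.7 [-0.6, -3.3, 9.4]
```

View pics/os8.png

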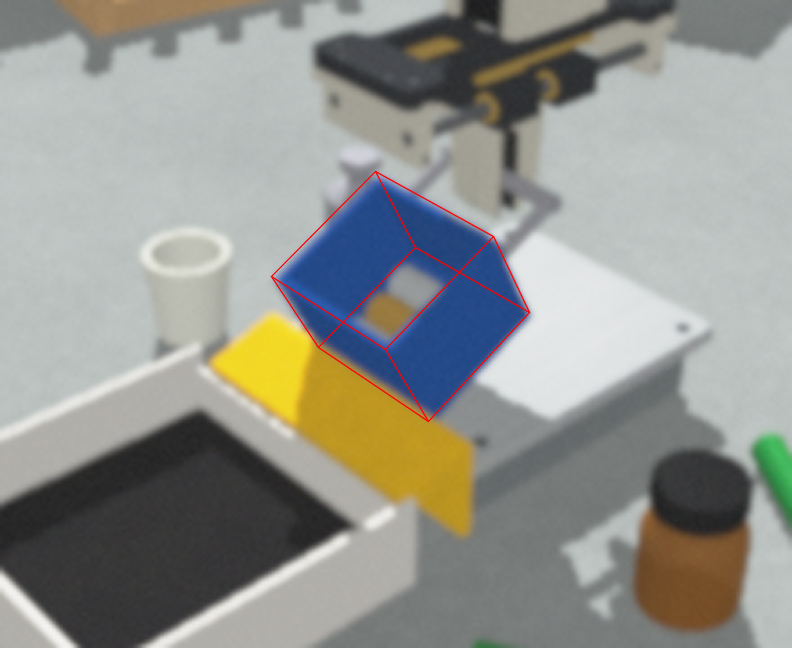

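Matches the model very well; continuing the arc.

Request:
move_arm --moves '[{"dr": [0.005,0,0],"linear": [0,-5.4,8.4],"gripper": 0},{"dr": [0.007,0,0],"linear": [0,-5.2,8.4],"gripper": 0},{"dr": [0.007,0,0],"linear": [0,-4.7,8.8],"gripper": 0},{"dr": [0.007,0,0],"linear": [0,-4,9.1],"gripper": 0}]'

```text
t: 6.68
position: [0.5386, -0.0668, 0.1423]
tcp_rot: [[0.155, 0.007, 0.988], [-0.988, -0.007, 0.155], [0.007, -1.0, 0.006]]
contact_force: [-12.9, -0.8, 14.5]
gripper_width: 0.094
```

```bash
python3 ov.py 5 4 1.5 9
```

```text
t 6.67 bar(st) [-69.2  -3.2 163.8] D 126.4 th 42.1 F(st) [-12.8   1.3  14.5] gw 0.094
rot err to station-aligned (tool axes) [-0.006 -0.005  0.007]
0 46.1 [-0.7, -2.9, 8.5]
1 50.1 [-0.7, -2.6, 8.5]
2 54.1 [-0.7, -2.0, 8.6]
3 58.1 [-0.7, -1.4, 8.8]
4 62.1 [-0.7, -0.8, 8.8]
```

View pics/os9.png

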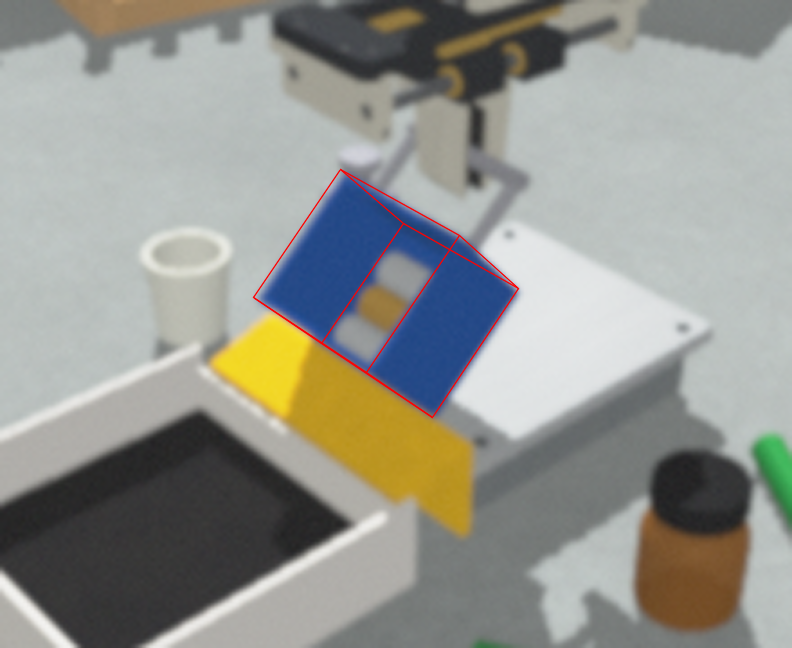

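Request:
move_arm --moves '[{"dr": [0,0,0],"linear": [0,-3.4,8.3],"gripper": 0},{"dr": [0,0,0],"linear": [0,-3,8.3],"gripper": 0},{"dr": [0,0,0],"linear": [0,-2.4,8.5],"gripper": 0},{"dr": [0,0,0],"linear": [0,-1.8,8.6],"gripper": 0}]'

```text
t: 7.22
position: [0.5736, -0.0608, 0.1573]
tcp_rot: [[0.155, 0.008, 0.988], [-0.988, -0.007, 0.155], [0.008, -1.0, 0.007]]
contact_force: [-2.7, -0.1, 3.3]
gripper_width: 0.095
```

```bash
python3 ov.py 5 4 1 10
```

```text
t 7.22 bar(st) [-33.7  -2.9 178.8] D 125.5 th 59.7 F(st) [-2.7  0.3  3.3] gw 0.095
rot err to station-aligned (tool axes) [-0.007 -0.004  0.008]
0 63.7 [-0.6, -1.6, 8.6]
1 67.7 [-0.6, -0.4, 8.8]
2 71.7 [-0.6, 0.2, 8.8]
3 75.7 [-0.6, 0.8, 8.8]
4 79.7 [-0.6, 1.4, 8.7]
```

View pics/os10.png

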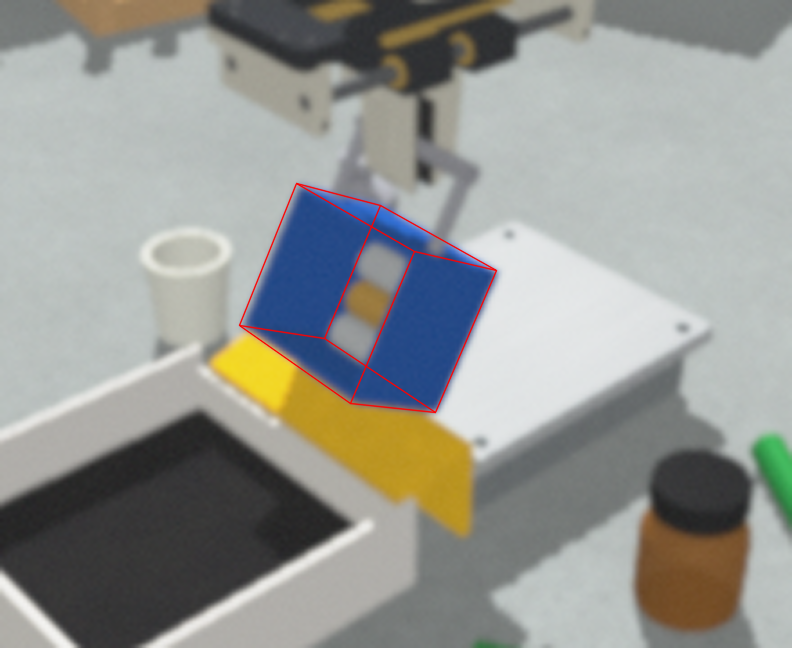

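Request:
move_arm --moves '[{"dr": [0,0,0],"linear": [0,-0.8,8],"gripper": 0},{"dr": [0,0,0],"linear": [0,0,8],"gripper": 0},{"dr": [0,0,0],"linear": [0,0.4,8],"gripper": 0},{"dr": [0,0,0],"linear": [0,0.8,7],"gripper": 0}]'

```text
t: 7.78
position: [0.6097, -0.0548, 0.1606]
tcp_rot: [[0.156, 0.016, 0.988], [-0.988, -0.006, 0.156], [0.008, -1.0, 0.014]]
contact_force: [-2.1, 0.2, 5.2]
gripper_width: 0.094
```

```bash
python3 ov.py 5 3.5 1 11
```

```text
t 7.78 bar(st) [  2.7  -2.7 182.1] D 124.1 th 76.5 F(st) [-2.   0.6  5.2] gw 0.094
rot err to station-aligned (tool axes) [-0.014 -0.004  0.008]
0 80.0 [-0.6, -0.4, 7.6]
1 83.5 [-0.6, 2.0, 7.5]
2 87.0 [-0.6, 2.4, 7.3]
3 90.5 [-0.6, 2.9, 7.2]
4 94.0 [-0.6, 3.3, 7.0]
```

View pics/os11.png

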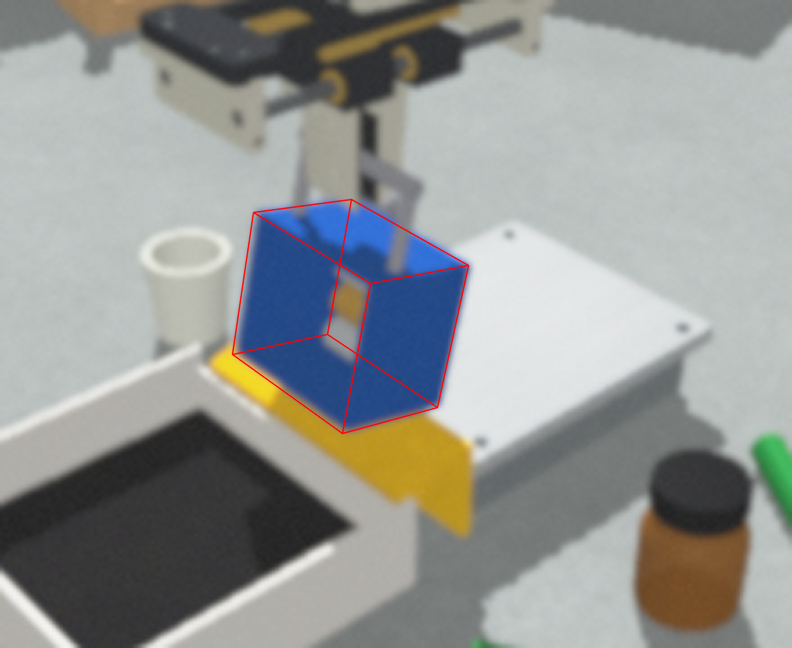

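Request:
move_arm --moves '[{"dr": [-0.005,0,0],"linear": [0,0,7.5],"gripper": 0},{"dr": [-0.005,0,0],"linear": [0,1.5,7.5],"gripper": 0},{"dr": [-0.005,0,0],"linear": [0,2.2,7.3],"gripper": 0}]'

```text
t: 8.2
position: [0.6346, -0.051, 0.1574]
tcp_rot: [[0.156, 0.002, 0.988], [-0.988, -0.008, 0.156], [0.008, -1.0, 0.001]]
contact_force: [-0.2, -0.1, 3.3]
gripper_width: 0.097
```

```bash
python3 ov.py 5 3.5 1 12
```

```text
t 8.20 bar(st) [ 28.1  -2.9 178.9] D 124.1 th 88.4 F(st) [-0.2 -0.1  3.3] gw 0.097
rot err to station-aligned (tool axes) [-0.001 -0.004  0.008]
0 91.9 [-0.6, 1.1, 7.6]
1 95.4 [-0.6, 3.4, 7.0]
2 98.9 [-0.6, 3.8, 6.7]
3 102.4 [-0.6, 4.2, 6.5]
4 105.9 [-0.6, 4.6, 6.2]
```

View pics/os12.png

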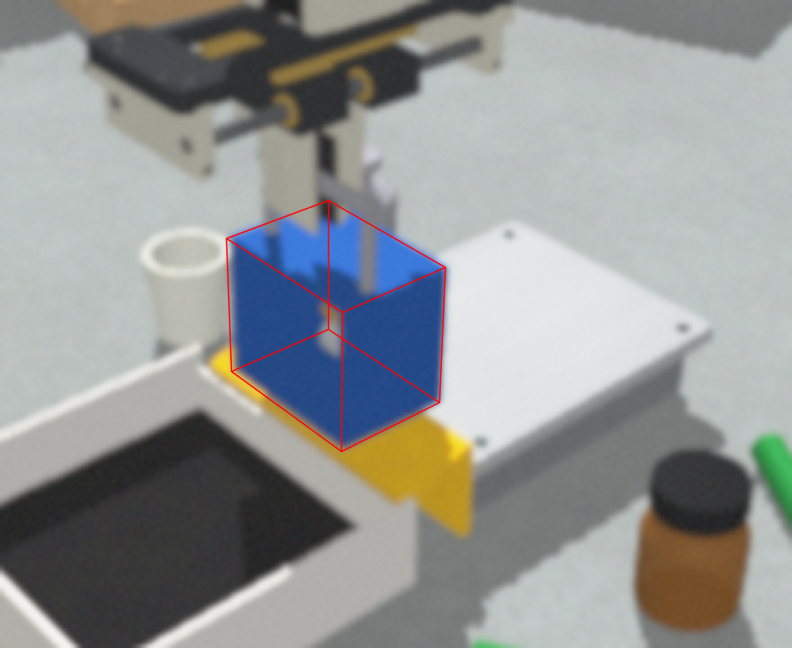

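Request:
move_arm --moves '[{"dr": [0,0,0],"linear": [0,1.2,6.5],"gripper": 0},{"dr": [0,0,0],"linear": [0,3,6.5],"gripper": 0},{"dr": [0,0,0],"linear": [0,3.6,6],"gripper": 0},{"dr": [0,0,0],"linear": [0,3.9,5.8],"gripper": 0}]'

```text
t: 8.75
position: [0.6654, -0.046, 0.1465]
tcp_rot: [[0.156, 0.009, 0.988], [-0.988, -0.007, 0.156], [0.008, -1.0, 0.008]]
contact_force: [1.8, -0.3, 5.7]
gripper_width: 0.099
```

```bash
python3 ov.py 5 3 1 13
```

```text
t 8.75 bar(st) [ 59.2  -2.9 168. ] D 124.9 th 103.6 F(st) [ 1.7 -0.6  5.7] gw 0.099
rot err to station-aligned (tool axes) [-0.008 -0.004  0.008]
0 106.6 [-0.6, 3.2, 5.7]
1 109.6 [-0.6, 4.4, 4.9]
2 112.6 [-0.6, 4.7, 4.7]
3 115.6 [-0.6, 4.9, 4.5]
4 118.6 [-0.6, 5.2, 4.2]
```

View pics/os13.png

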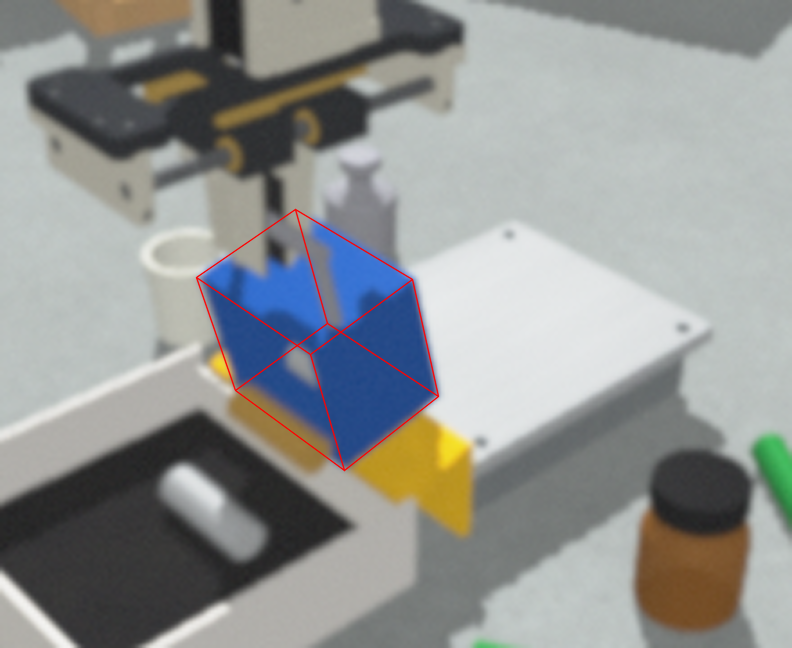

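Request:
move_arm --moves '[{"dr": [0,0,0],"linear": [0,3.4,4.5],"gripper": 0},{"dr": [0,0,0],"linear": [0,3.5,2.5],"gripper": 0},{"dr": [0,0,0],"linear": [0,2,1],"gripper": 0},{"dr": [0,0,0],"linear": [0,1,0],"gripper": 0}]'

```text
t: 9.3
position: [0.6808, -0.0435, 0.139]
tcp_rot: [[0.156, 0.021, 0.988], [-0.988, -0.005, 0.156], [0.009, -1.0, 0.02]]
contact_force: [-0.4, 0.5, 7.7]
gripper_width: 0.095
```

```bash
python3 ov.py 3 3 1 14
```

```text
t 9.30 bar(st) [ 74.6  -2.9 160.5] D 126.7 th 111.4 F(st) [-0.3  0.5  7.7] gw 0.095
rot err to station-aligned (tool axes) [-0.02  -0.004  0.009]
0 114.4 [-0.6, 5.5, 4.0]
1 117.4 [-0.6, 5.1, 4.2]
2 120.4 [-0.6, 5.3, 4.0]
```

View pics/os14.png

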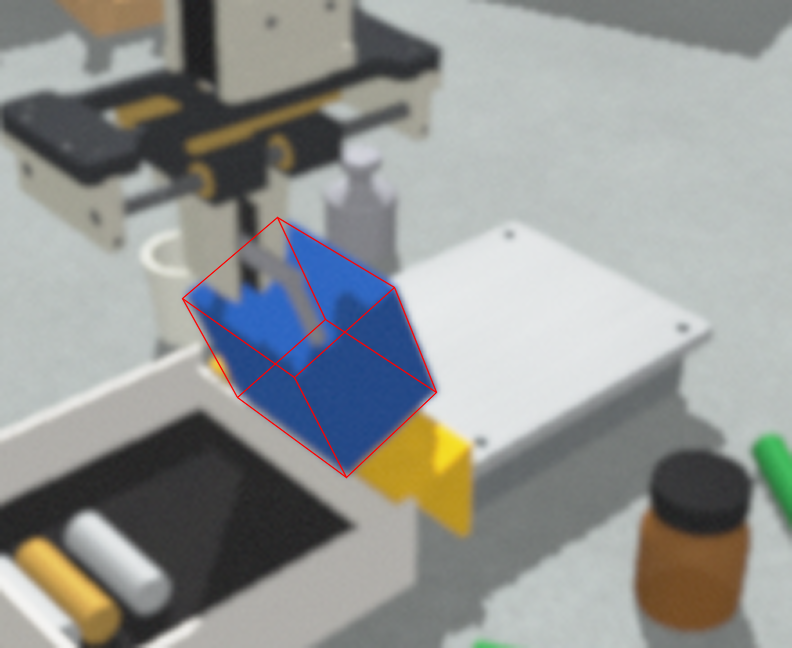

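Request:
move_arm --moves '[{"dr": [0,0,0],"linear": [0,0,0],"gripper": 3},{"dr": [0,0,0],"linear": [0,0,0],"gripper": 15},{"dr": [0,0,0],"linear": [0,0,0],"gripper": 30},{"dr": [0,0,0],"linear": [0,0,0],"gripper": 30}]'

```text
t: 9.85
position: [0.6808, -0.0434, 0.1371]
tcp_rot: [[0.156, 0.019, 0.988], [-0.988, -0.005, 0.156], [0.008, -1.0, 0.018]]
contact_force: [-0.9, 0.1, 0.1]
gripper_width: 0.286
```

```bash
python3 ov.py 1 3 1 15
```

```text
t 9.85 bar(st) [ 74.7  -2.9 158.6] D 125.3 th 111.9 F(st) [-0.9  0.2  0.1] gw 0.286
rot err to station-aligned (tool axes) [-0.018 -0.004  0.008]
0 114.9 [-0.6, 4.3, 4.9]
```

View pics/os15.png

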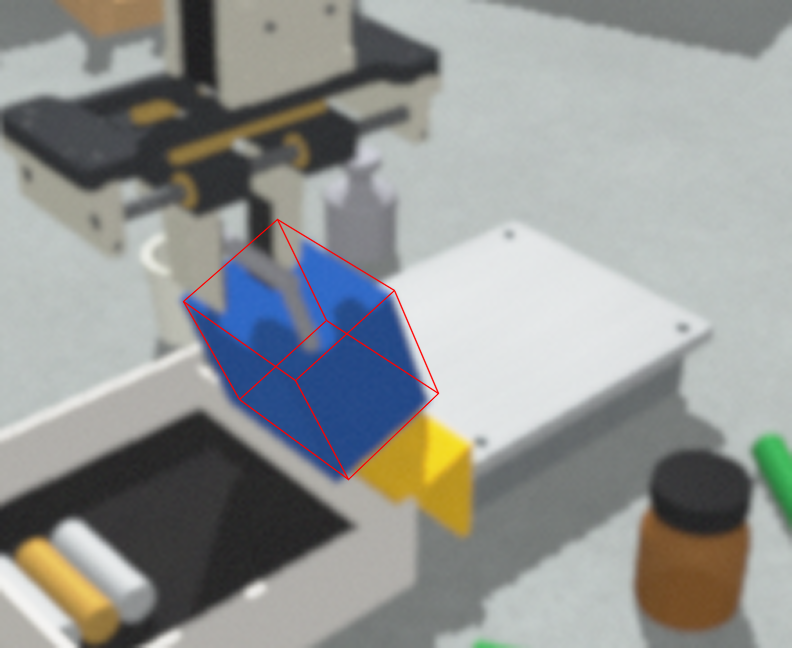

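Request:
move_arm --moves '[{"dr": [0,0,0],"linear": [0,-8,1],"gripper": 32},{"dr": [0,0,0],"linear": [0,-20,0],"gripper": 32},{"dr": [0,0,0],"linear": [0,-40,0],"gripper": 32},{"dr": [0,0,0],"linear": [0,-50,0],"gripper": 32},{"dr": [0,0,0],"linear": [0,-20,-30],"gripper": 32}]'

```text
t: 10.52
position: [0.6493, -0.0467, 0.2781]
tcp_rot: [[0.157, 0.016, 0.987], [-0.988, -0.004, 0.157], [0.007, -1.0, 0.015]]
contact_force: [0.3, 0.2, 0.4]
gripper_width: 0.322
```

Request:
move_arm --moves '[{"dr": [0,0,0],"linear": [0,0,-60],"gripper": 32},{"dr": [0,0,0],"linear": [0,0,-60],"gripper": 32},{"dr": [0,0,0],"linear": [0,0,-40],"gripper": 32},{"dr": [0,0,0],"linear": [0,0,0],"gripper": 32}]'

```text
t: 11.02
position: [0.487, -0.0723, 0.2799]
tcp_rot: [[0.156, 0.024, 0.987], [-0.988, -0.006, 0.156], [0.01, -1.0, 0.022]]
contact_force: [0.9, -0.3, 0.2]
gripper_width: 0.316
```

```bash
python3 - <<'E'
from tip import *
info()
im=save('scene','s16.png')[:,:,::-1].copy(); cal=get_calibration('scene')
def wire(th,h,cal):
    a=np.radians(th); M=np.array([[np.cos(a),0,np.sin(a)],[0,1,0],[-np.sin(a),0,np.cos(a)]])
    L=np.array([[x,y,z] for x in(-40,40) for y in(-45,45) for z in(0,65)],float)-[40,0,13]
    P=L@M.T+[h[0],h[1],h[2]]
    return proj(cal,(P/1000)@R.T+[PS[0],PS[1],0])
blk=im.copy(); im=cv2.resize(im[110:290,190:410],None,fx=3.6,fy=3.6,interpolation=cv2.INTER_CUBIC)
E=[(i,j) for i in range(8) for j in range(i) if bin(i^j).count('1')==1]
for d,col in ((0,(0,0,255)),(8,(0,255,0))):
    a=np.radians(18); h=[d*np.cos(a),-3,58-d*np.sin(a)]
    p=(wire(108,h,cal)-[190,110]+.5)*3.6
    for i,j in E: cv2.line(im,tuple(int(v) for v in p[i]),tuple(int(v) for v in p[j]),col,1,cv2.LINE_AA)
cv2.imwrite('pics/os16.png',im)
t=save('top','top16.png')[:,:,::-1]
cv2.imwrite('pics/ctop16.png',cv2.resize(t[60:290,250:490],None,fx=2.6,fy=2.6,interpolation=cv2.INTER_CUBIC))
E
```

```text
t 11.03 bar(st) [-121.4   -0.4  301.4] D 272.0 th 48.8 F(st) [ 0.9 -0.4  0.2] gw 0.316
rot err to station-aligned (tool axes) [-0.022 -0.004  0.01 ]
```

View pics/os16.png

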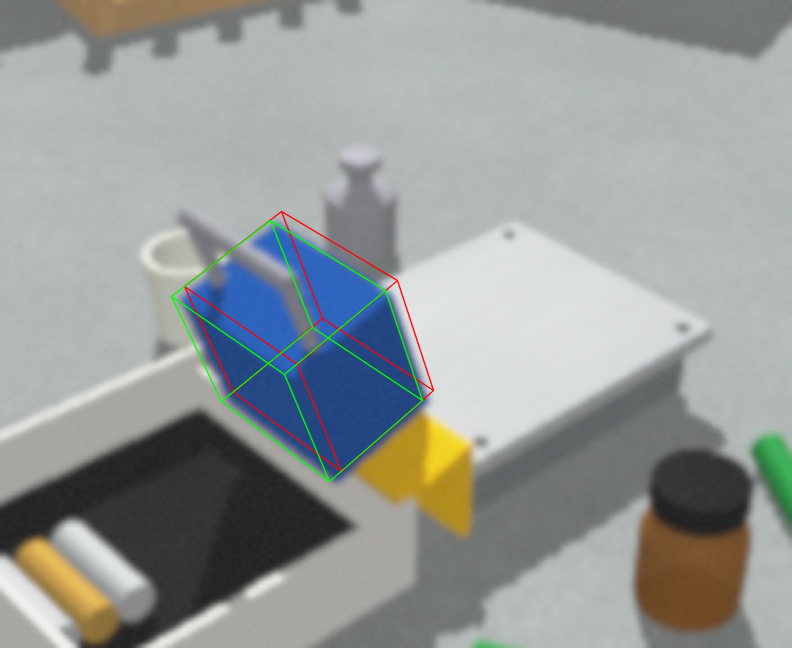

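View pics/ctop16.png

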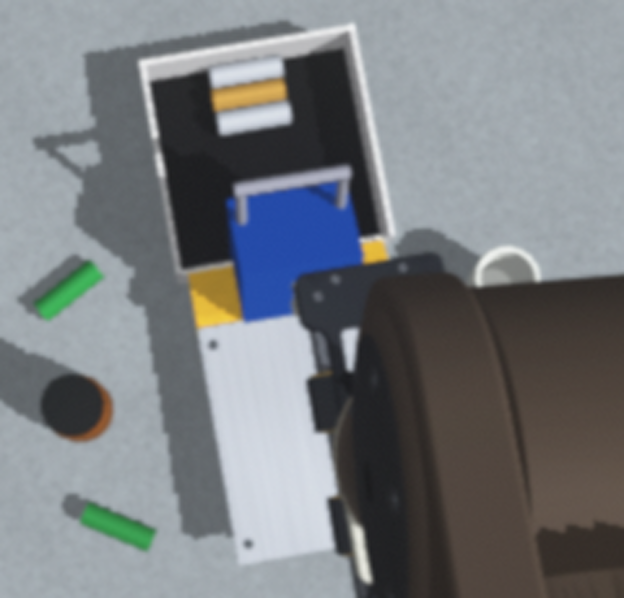

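Request:
move_arm --moves '[{"dr": [0,0,0],"linear": [0,0,0],"gripper": 32},{"dr": [0,0,0],"linear": [0,0,0],"gripper": 32},{"dr": [0,0,0],"linear": [0,0,0],"gripper": 32},{"dr": [0,0,0],"linear": [0,0,0],"gripper": 32}]'

```text
t: 11.62
position: [0.4926, -0.0704, 0.2796]
tcp_rot: [[0.159, 0.025, 0.987], [-0.987, -0.003, 0.159], [0.007, -1.0, 0.025]]
contact_force: [0.3, 0.3, 0.3]
gripper_width: 0.323
```

```bash
python3 - <<'E'
from h import *
for i in range(2):
    im=save('scene','s17.png')[:,:,::-1].astype(int)
    a=cv2.imread('pics/s16.png').astype(int)
    m=lambda I:(I[:,:,0]>I[:,:,2]+50)[130:290,220:330]
    for I in (a,im):
        ys,xs=np.nonzero(m(I)); print(len(xs),xs.mean(),ys.mean(),xs.min(),ys.max())
print(np.abs(im-a)[130:290,170:330].mean(), env.state()['qd'].round(3), env.state()['t'])
E
```

```text
2667 55.564679415073115 77.27071616047994 21 112
2666 55.55776444111028 77.29032258064517 21 112
2667 55.564679415073115 77.27071616047994 21 112
2666 55.56789197299325 77.28994748687172 21 112
0.9916145833333333 [ 0.003 -0.004  0.001  0.003 -0.001  0.001 -0.   ] 11.725
```

The box and rods are stationary, so I'm handing in.

```bash
python3 -c "
from station import env
print(env.hand_in())"
```

```text
the job is handed in; nothing more can be done
None
```

I slid the box home by its handle, tipped it over the stop, and left it lying on the ledge with all three rods in the tray. I handed the job in at about 11.7 s; it gives no verdict.

- **Sliding home:** I pinched the handle bar and pushed the box about 8 mm along the deck, squaring it up. Contact with the stop came at 11 N, with the bar within about 1 mm of its expected home position. I held it there for over 0.2 s.
- **Tipping:** I took the handle round the stop's edge in small steps. An outline drawn on the scene pictures stayed close to the box at each check up to about 108 degrees. The highest force I read was about 19 N.
- **Release:** When I opened the gripper, the box settled about 5 mm down the ledge. It then lay at about 108 degrees, inside the 99–117 degree and 20 mm limits.
- **Last checks:** Pictures about 0.6 s apart showed the box still to within 0.02 pixel. All three rods were in the tray, and the arm was clear of everything. The jar and weight looked unmoved. The crucible stood upright, though the box and arm partly hid it in the last pictures.

Two things went slightly off but changed nothing in the end. My first grip was about 10 mm too high on the bar, so I reopened and took it again lower. The arm also overshot by about 14 mm after the first fast move.

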